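# Start and screw home the vacuum filter plug without crossing its thread

### The arm

A 6-joint arm with a two-finger parallel gripper is mounted at the origin on the work surface. World frame = base frame: x ahead of the robot, y to its left, z up, the work surface at z = 0. Lengths are in mm, angles in degrees, forces in N, time in s.
With the tool pointing down it reaches from about 350 to 850 mm from the base axis. Payload 8.1 kg.
Tool frame: the origin (TCP) lies midway between the tips of the shut fingers; the grasp point (between the pads) lies 19 mm behind it; z points along the fingers, y is the line along which they close (so a half turn about z gives the same grasp; the last joint's range is limited). The gripper opens to 85 mm and grips with 20 to 120 N. Pads are 22 mm wide; open, the fingers measure 114 mm over their backs; the gripper's body (76 mm by 85 mm) begins 54 mm behind the grasp point. The pads swing forward as they close: fully open they stand 13 mm farther back than shut.
Start: joints at [62.2, 7.471, 85.268, -0, 87.261, -4.893], TCP at [233.52, 552.697, 201.892] pointing down, gripper open.
Joint ranges: [-169.43, 169.43], [-51.17, 129.36], [1.28, 143.12], [-76.62, 256.62], [0, 156.53], [-152.29, 152.29]. Speed limits (degrees/s): [136.94, 136.94, 159.86, 180, 180, 180].

### API

Orientations are given as [roll, pitch, yaw] about the fixed x, y, z axes, in that order (R = Rz(yaw) Ry(pitch) Rx(roll)).
In Python, from bench import r gives the robot as it stands.
- The arm moves only by the tool step_arm, never from a script. Its arguments are lists of equal length, an entry for each row: "delta_pos": the shift along the world's x, y, z in units of 200 mm (1.0 is 200 mm), a list of three; "spin": the turn about the world's z in units of 180 degrees (1.0 is 180 degrees). In form: {"delta_pos": [[dx, dy, dz], ...], "spin": [spin, ...]}. A call has 1 to 8 rows; each row shifts and turns the commanded pose from where the row before left it; what a row does not reach is not made up. A row lasts 1/8 s, in which the tool goes at most 62.5 mm and 10.7 degrees, less where a joint would pass 70% of its speed; a pose out of reach is approached as far as the arm can. A call with a number of a shift or a turn outside -1 to 1 is refused whole. A call with a gripper value outside its range is refused whole. "gripper" is the opening, from -1 (shut) to 1 (fully open), set as the call begins (left out, the last holds). The fingers move at their own pace and stop on an object; "squeeze" is the grip in N (left out, the last holds). Time passes only in rows, so rows that do not move let the fingers close. It gives the time, the measured TCP pose, the force, the opening and the grip force at its end, in the units of the state.
- r.sense(): the state, without advancing time (a new reading comes with each control period).
- r.snapshot(name): name is "scene" or "top" or "wrist"; returns a dict with "pixels" (400x640x3 uint8, blue, green, red), "fx", "fy", "cx", "cy" (pixels), "camera_from_world" (4x4, takes a point from world to camera coordinates). Camera axes: x right, y up, looking along -z (the intrinsics and any distortion apply to the point x, -y, -z); pixel columns grow to the right and rows downward; lengths in mm; the calibration is good to about 2 mm. A picture is of the moment at which its call begins. There is no depth.
- r.hand_in(): hands the job in; it is judged then, once.
The state is a dict: "time": time; "joint_pos": joint angles; "qd": joint speeds; "joint_efforts": joint torques, N m; "tool_pos": TCP position; "tcp_rot": TCP orientation; "ft_force": force on the tool from outside, world axes, zero at the start; "wrist_torque": the same for the moment, N m; "finger_gap": finger opening in mm; "grip_force": force on a finger pad.
Only numpy, scipy, OpenCV 4.12 (cv2) and the standard library are available. Lean on these libraries where they do the work, as an engineer would, in place of code of your own. Each camera call takes 0.05 s, during which the arm holds its last target. There are 200 camera calls.

### The job

Pick up the winged screw plug by its wing, put its nose into the mouth of the vacuum filter housing and screw it clockwise until it is fully home with its flange down on the collar, then let go. Start it gently: if it goes stiff while still standing high the thread is crossed, so stop, turn it back anticlockwise until it drops into the thread, and only then screw it in; never force it, and leave the other things on the bench alone.

Things in the scene. Friction and masses are not known exactly. Their poses are not given: they have to be found in the camera images.
- plug: Loose bare-aluminium screw plug, 67 mm tall, about 130 g, standing upright on its nose; told from the plain knobbed cover by its upright wing. Origin: centre of the nose's underside, z up. Nose tapers from radius 10 mm to 14.5 mm over the first 8 mm, then a straight shank of radius 14.5 mm up to 30 mm, then a flange of radius 26 mm, 5 mm thick
- plug_wing (a point): Centre of the plug's wing, the grip: 51 mm above the plug's origin. The wing stands from 35 to 67 mm above the origin, 38 mm long along the plug's x, 11 mm thick along its y
- plug_stubs (a point): On the plug's axis, 14 mm above its origin, at the height of its thread: four round stubs, 4.4 mm thick, sticking out along the plug's +x, -x, +y, -y to radius 20.7 mm
- housing: Fixed upright aluminium vacuum filter housing, radius 30 mm, 95 mm tall, on a steel foot 110 x 80 x 8 mm, with two brass side ports. Origin under its centre, z up. Its open top is a collar of inner radius 23 mm, rim 95 mm above the table
- mouth (a point): On the housing's axis, 90 mm above the table, level with the thread's flat crests. Bore inside the thread: radius 16 mm. Four-start thread, repeating every 90 degrees; the angle of the starts is unknown. Clockwise from above, each quarter is: an entry gap 0.42 rad wide, a flat crest 1.01 rad, a raised lead edge 0.14 rad wide and 4 mm high, which also walls the next gap
- crest (a point): On the housing's axis, 11.8 mm below mouth: here is the plug's origin while its stubs lie on the crests. Turned clockwise they strike the lead edges: crossed, go no farther. Turned anticlockwise, at most about 1.05 rad under a light push, they fall into the gaps. On top of a lead edge the plug stands 4 mm higher and slips off either way
- engaged (a point): On the housing's axis, 20.8 mm below mouth: here is the plug's origin once its stubs have dropped into the entry gaps. Anticlockwise they soon meet the gap's wall; clockwise they run under the crests in a groove leading down
- home (a point): On the housing's axis, 23.7 mm below mouth: here is the plug's origin when fully home, at the groove's firm stop, 0.7 to 1.0 rad clockwise of where they dropped; flange down on the collar (1 mm seal between)
- ring (a joint): Twist of the steel thread ring in its rubber-bonded seat, rad, 0 at rest, positive anticlockwise from above; springy, 3 N m per rad. More than 0.36 N m (0.12 rad) either way tears the bond; a stub sliding freely takes some 0.1 N m or less at a push of 5 N. Pressing or pulling the plug on the housing with more than 40 N also spoils it
- spanner: open spanner, 150 mm, lying on the bench; bystander
- cover: plain round push-in cover, 62 mm across, with a small knob; bystander
- element: white filter element, 38 mm across, 62 mm tall; bystander
- reel: component tape reel lying flat, 170 mm across; bystander
- screwdriver: screwdriver lying on the bench; bystander
- oiler: small clear bottle, 44 mm across, 100 mm tall; bystander
Not all that is in view belongs to the job. Leave any red or turquoise look-alike of the plug alone.

How it is judged:
By the outcome, as a careful person would: the job done as asked, in the order asked, and still so for the second after the job is handed in, with the robot touching nothing.
It also fails if it takes over 72 s, if anything falls off the work surface, if the arm or the gripper's body presses on something with over 40 N, if the wrist force passes 120 N, or if a joint passes its speed limit or range.

## Working session

There is one attempt and no reset: what is moved stays moved. The work goes in short steps, Python scripts to look and compute and a tool call to move; the robot and the scene stay as the last step left them, time stands still between calls to the robot, and variables do not carry over. Pictures are saved under pics/ and viewed, at most 10 in all, crops included, and the job is handed in when it is done.

Besides the shell and the picture viewer there is one more tool, called after "Emit:" by a JSON object that holds its "fn" and its "kwargs". step_arm: Moves the arm, as the interface text tells. Shifts and turns lie within -1 to 1; 1 stands for 200 mm of shift or 180 degrees of turn. Its arguments: {"type":"object","properties":{"delta_pos":{"type":"array","items":{"type":"array","items":{"type":"number","minimum":-1,"maximum":1}}},"spin":{"type":"array","items":{"type":"number","minimum":-1,"maximum":1}},"gripper":{"type":"number"},"squeeze":{"type":"number"}},"required":["delta_pos","spin"]}

```bash
mkdir -p pics
cat > h.py <<'E'
import numpy as np, cv2
from bench import r
def snap(n,f=None):
    s=r.snapshot(n)
    if f: cv2.imwrite('pics/'+f,s['pixels'])
    return s
def ray(s,u,v):
    T=np.array(s['camera_from_world']); R=T[:3,:3]; c=-R.T@T[:3,3]
    d=R.T@np.array([(u-s['cx'])/s['fx'],-(v-s['cy'])/s['fy'],-1]); return c,d
def onz(s,u,v,z):
    c,d=ray(s,u,v); return c+d*(z-c[2])/d[2]
def proj(s,p):
    q=np.array(s['camera_from_world'])@np.append(p,1); return s['cx']+s['fx']*q[0]/-q[2], s['cy']-s['fy']*q[1]/-q[2]
E
python3 - <<'E'
from h import *
a=snap('top','top.png');b=snap('scene','scene.png');w=snap('wrist')
print(a.keys()); 
for s in(a,b,w): print(s['fx'],s['cx'],s['cy'],np.round(s['camera_from_world'],3).tolist())
print(r.sense())
E
```

```text
dict_keys(['pixels', 'fx', 'fy', 'cx', 'cy', 'camera_from_world'])
443.211325839719 319.6318674648035 203.6605361347852 [[0.005, -1.0, 0.005, -4.89], [0.983, 0.006, 0.186, -533.241], [-0.186, 0.004, 0.983, -1294.545], [0.0, 0.0, 0.0, 1.0]]
395.2629121932185 322.05127432883387 204.07673951578477 [[0.204, 0.979, 0.015, -106.399], [-0.59, 0.11, 0.8, 240.752], [0.781, -0.172, 0.6, -1434.886], [0.0, 0.0, 0.0, 1.0]]
358.46721572448143 317.7841699211555 207.01036924629565 [[0.389, 0.921, -0.002, -598.304], [-0.876, 0.369, -0.312, 40.642], [-0.286, 0.123, 0.95, -379.182], [0.0, 0.0, 0.0, 1.0]]
{'time': 0.15, 'joint_pos': array([ 6.22009248e+01,  7.50506405e+00,  8.53135853e+01, -3.21271420e-04,
        8.72625710e+01, -4.89270327e+00]), 'qd': array([-0.0173349 , -0.11443681, -0.12813151, -0.00925327,  0.0657291 ,
        0.0182694 ]), 'joint_efforts': array([ 2.89045975e-04, -5.70057142e+01, -5.01161885e+01, -1.84031001e-04,
        9.52243048e-03, -1.22626926e-05]), 'tool_pos': array([233.29951974, 552.28801181, 201.09958531]), 'tcp_rot': array([-1.79919048e+02, -6.60757160e-03,  1.57093639e+02]), 'ft_force': array([ 0.0500556 , -0.83151215,  0.04670156]), 'wrist_torque': array([-0.02353887, -0.00104736, -0.02053951]), 'grip_force': 0.0, 'finger_gap': 85.20151610393239}
```

View pics/top.png

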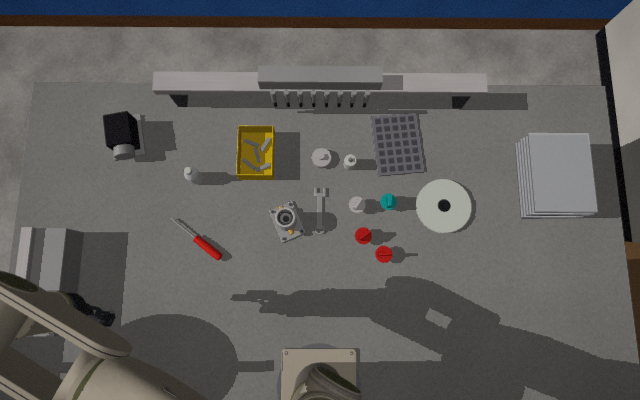

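View pics/scene.png

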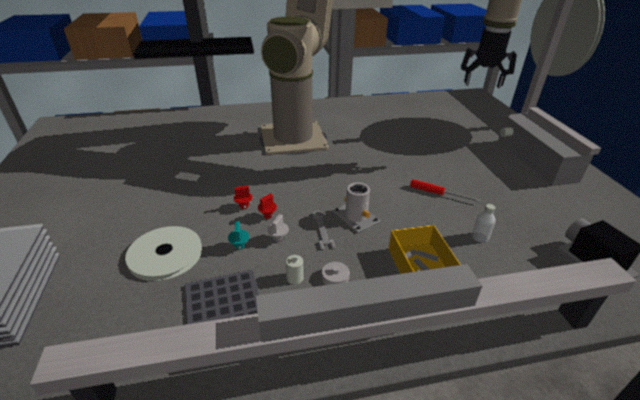

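Top view: the plug is at about (357,204), the housing mouth at (286,217), the turquoise look-alike at (388,202), the red ones at (363,236) and (384,254), and the cover at (321,158). Next I'll enlarge the plug and housing.

Run:
```python
from h import *
a=snap('top');b=snap('scene')
A=cv2.resize(a['pixels'][180:250,265:405],None,fx=5,fy=5,interpolation=2)[:,:700]
B=cv2.resize(b['pixels'][170:255,260:400],None,fx=5,fy=5,interpolation=2)
cv2.imwrite('pics/c1.png',A[:300]if 0 else A)
print(onz(a,357,204,60),onz(a,286,217,95),onz(b,279,222,60),onz(b,358,188,95),onz(a,388,202,60))
```

```text
[ 530.9933004  -114.45255256   60.        ] [484.62396049  95.97634013  95.        ] [ 541.9152124  -111.41759967   60.        ] [485.49314395 100.57649352  95.        ] [ 537.68828983 -208.0238769    60.        ]
```

View pics/c1.png

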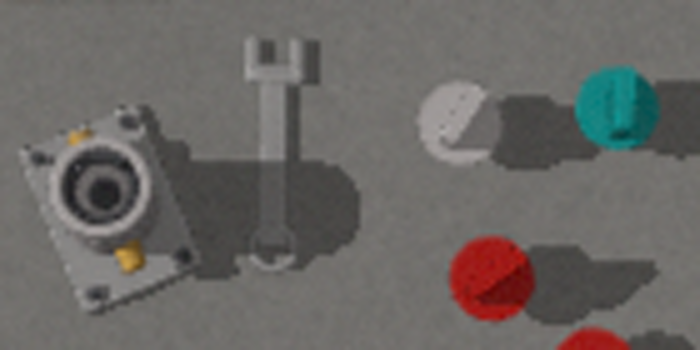

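Emit:
{"fn": "step_arm", "kwargs": {"delta_pos": [[0.1,-0.24,0.02],[0.1,-0.24,0.02],[0.1,-0.24,0.02],[0.1,-0.24,0.02],[0.1,-0.24,0.02],[0.1,-0.24,0.02],[0.1,-0.24,0.02],[0.1,-0.24,0.02]], "spin": [-0.009,-0.009,-0.009,-0.009,-0.009,-0.009,-0.009,-0.009]}}

```text
time: 1.25
tool_pos: [393.9, 167.1, 234.2]
tcp_rot: [180.0, 0.0, 144.1]
ft_force: [1.2, -0.3, -0.3]
finger_gap: 85.1
grip_force: 0.0
```

Emit:
{"fn": "step_arm", "kwargs": {"delta_pos": [[0.1,-0.24,0],[0.1,-0.24,0],[0.1,-0.24,0],[0.1,-0.24,0],[0.1,-0.24,0],[0.1,-0.2,0],[0,0,0],[0,0,0]], "spin": [-0.009,-0.009,-0.009,-0.009,-0.009,-0.009,0,0]}}

```text
time: 2.25
tool_pos: [513.2, -111.0, 233.6]
tcp_rot: [-180.0, -0.1, 134.4]
ft_force: [-0.3, 1.1, -1.2]
finger_gap: 85.6
grip_force: 0.0
```

Run:
```python
from h import *
s=snap('wrist','w1.png'); q=r.sense(); print(q['time'],q['tool_pos'],q['tcp_rot'],q['joint_pos'])
print(proj(s,[535,-113,35]),proj(s,[485,98,95]))
T=s['camera_from_world'];print(-T[:3,:3].T@T[:3,3])
```

```text
2.3 [ 513.22503544 -110.55439509  233.80048366] [ 1.79996822e+02 -3.13143262e-02  1.34450769e+02] [-1.77661546e+01 -4.83927473e+00  9.44546654e+01  1.74080876e-02
  9.04108325e+01 -6.22168021e+01]
(np.float64(331.70805675138956), np.float64(184.71616927009842)) (np.float64(488.4773721711227), np.float64(-37.4741886163587))
[457.41388233 -54.68274955 404.45314027]
```

View pics/w1.png

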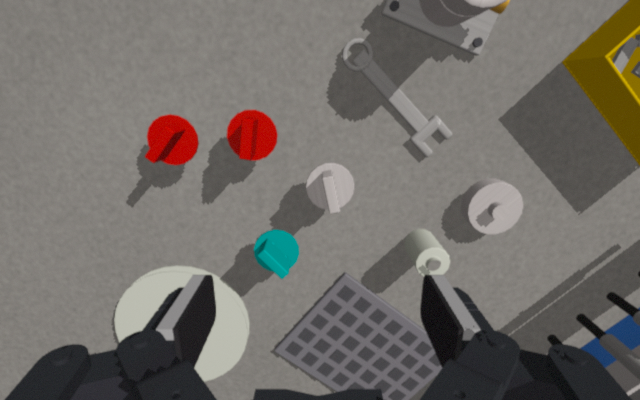

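The wrist view shows the plug at (330,187), with its wing running from about (327,172) to (335,212). I'll look at it closer.

Run:
```python
from h import *
s=snap('wrist')
c=s['pixels'][155:220,295:365]
cv2.imwrite('pics/c2.png',cv2.resize(c,None,fx=8,fy=8,interpolation=cv2.INTER_CUBIC))
```

```text
(no output)
```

View pics/c2.png

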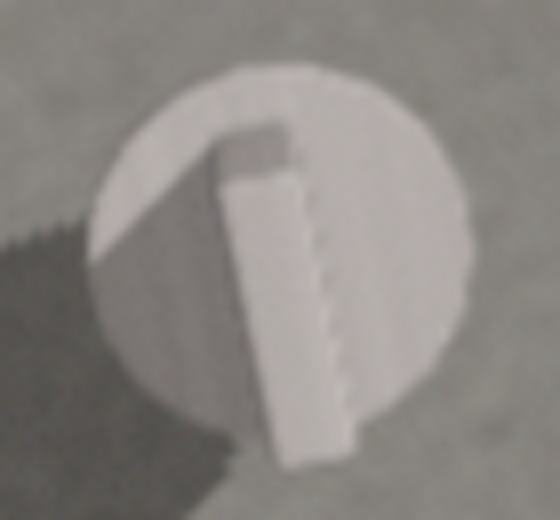

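The wing's top face has crop corners (220,183), (302,175), (355,455) and (283,467). The flange is centred at about (280,254).

Run:
```python
from h import *
s=snap('wrist')
f=lambda p,z: onz(s,295+(p[0]+.5)/8-.5,155+(p[1]+.5)/8-.5,z)
P=[f(p,67) for p in[(220,183),(302,175),(355,455),(283,467)]]
m=np.mean(P,0);d=(P[2]+P[3]-P[0]-P[1])/2
print(m,np.linalg.norm(d),np.degrees(np.arctan2(d[1],d[0])),f((280.5,254),35))
q=r.sense();print(q['tool_pos'],q['tcp_rot'][2])
```

```text
[ 535.21387754 -115.16299051   67.        ] 36.74781088895919 -33.69799755707083 [ 534.94756366 -115.21115274   35.        ]
[ 513.3461444  -110.25133412  234.07723154] 134.49844908529445
```

Emit:
{"fn": "step_arm", "kwargs": {"delta_pos": [[0.1075,-0.0195,0],[0,0,-0.2],[0,0,-0.2],[0,0,-0.2],[0,0,-0.2],[0,0,-0.1],[0,0,-0.075],[0,0,0]], "spin": [0.03,0.036,0,0,0,0,0,0], "gripper": 0.2}}

```text
time: 3.4
tool_pos: [534.3, -114.4, 38.2]
tcp_rot: [-180.0, -0.1, 146.3]
ft_force: [-0.3, 0.1, 0.9]
finger_gap: 51.2
grip_force: 0.0
```

Emit:
{"fn": "step_arm", "kwargs": {"delta_pos": [[0,0,0],[0,0,0],[0,0,0],[0,0,0],[0,0,0],[0,0,0]], "spin": [0,0,0,0,0,0], "gripper": -1, "squeeze": 60}}

```text
time: 4.15
tool_pos: [535.0, -115.2, 38.9]
tcp_rot: [-180.0, -0.0, 146.3]
ft_force: [-0.4, -0.0, 0.6]
finger_gap: -0.1
grip_force: 0.0
```

Run:
```python
from h import *
s=snap('wrist'); t=snap('top'); q=r.sense(); print(q['finger_gap'],q['grip_force'],q['tool_pos'])
c=s['pixels'][140:400,170:490]
a=t['pixels'][170:250,310:420]
cv2.imwrite('pics/c3.png',np.vstack([cv2.resize(c,(480,390)),cv2.resize(a,(280,204))[:, :].copy() if 0 else cv2.copyMakeBorder(cv2.resize(a,(280,204)),0,0,0,200,0)]))
```

```text
-0.1431599588057757 0.0 [ 534.95094723 -115.21490602   38.81632789]
```

View pics/c3.png

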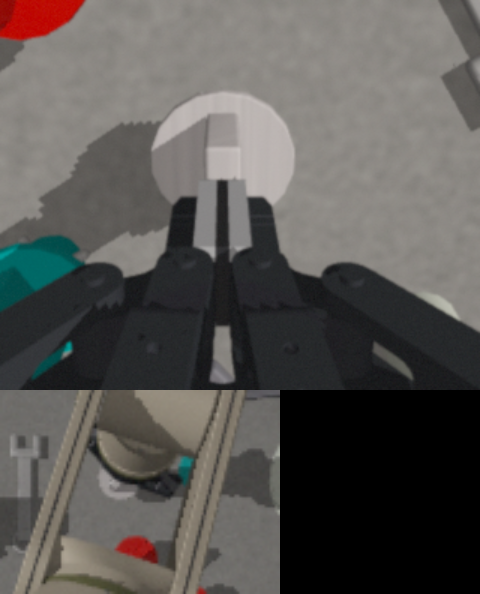

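The picture shows the fingers in line with the wing, but the gap reads 0 and there is no grip force. I'll check where the plug really is compared with the fingers.

Run:
```python
from h import *
s=snap('wrist')
cp=lambda p:((p[0]-170)*1.5,(p[1]-140)*1.5)
d=np.array([np.cos(np.radians(-33.7)),np.sin(np.radians(-33.7)),0]);c=np.array([535,-115,0])
for n,p in dict(flange=c+[0,0,35],wend1=c-19*d+[0,0,67],wend2=c+19*d+[0,0,67],tcp=c+[0,0,39],pad_edge=c-11*d+[0,0,39],pad_edge_top=c-11*d+[0,0,67]).items(): print(n,np.round(cp(proj(s,p))))
T=s['camera_from_world'];print(-T[:3,:3].T@T[:3,3])
q=onz(s,170+223/1.5,140+165/1.5,35);print(q)
print(onz(s,170+223/1.5,140+148/1.5,67)) # near edge of wing top
```

```text
flange [224. 160.]
wend1 [225. 146.]
wend2 [224. 259.]
tcp [224. 165.]
pad_edge [224. 135.]
pad_edge_top [224. 171.]
[468.48323879 -71.55290374 209.61939828]
[ 536.45453761 -116.39963074   35.        ]
[ 519.54132708 -105.2147349    67.        ]
```

Run:
```python
from h import *
s=snap('scene'); k=6
u,v=map(int,proj(s,[535,-115,60])); x0,y0=u-55,v-60
c=cv2.resize(s['pixels'][y0:y0+95,x0:x0+110],None,fx=k,fy=k,interpolation=2)
for z in(0,35,39,67):
    p=proj(s,[535,-115,z]); q=(int((p[0]-x0+.5)*k),int((p[1]-y0+.5)*k)); print(z,q); cv2.circle(c,(q[0]+160,q[1]),3,(0,255,255),-1)
cv2.imwrite('pics/c4.png',c); print(r.sense()['joint_pos'])
```

```text
0 (341, 475)
35 (337, 412)
39 (336, 405)
67 (333, 351)
[-1.75199544e+01  7.45099673e+00  1.02992736e+02 -1.23232929e-04
  6.95595295e+01 -7.38125584e+01]
```

View pics/c4.png

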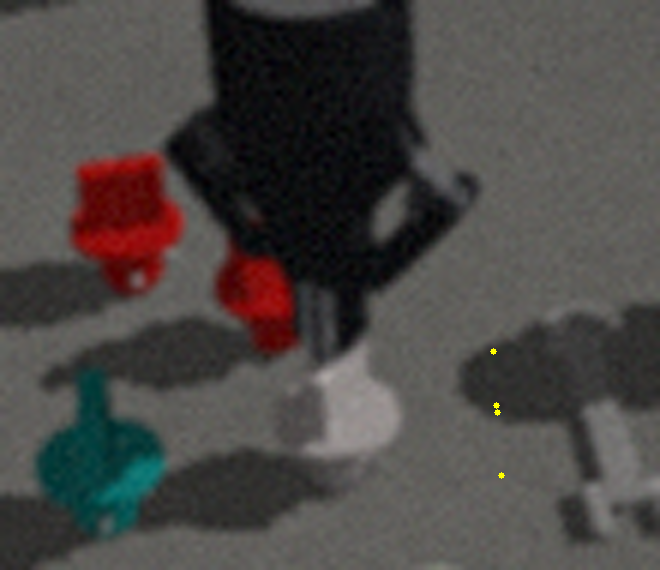

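The wrist and scene views agree: the shut fingertips sit at the wing's top, at about z 66, or roughly 27 mm above the reported TCP. The tips closed above the wing and the plug has not moved. I'll open them a little, go lower in small steps and watch the force.

Emit:
{"fn": "step_arm", "kwargs": {"delta_pos": [[0,0,0.02],[0,0,0],[0,0,0],[0,0,0]], "spin": [0,0,0,0], "gripper": -0.3}}

```text
time: 4.85
tool_pos: [535.0, -115.2, 42.8]
tcp_rot: [-180.0, -0.0, 146.3]
ft_force: [-0.1, -0.6, 0.5]
finger_gap: 29.9
grip_force: 0.0
```

Emit:
{"fn": "step_arm", "kwargs": {"delta_pos": [[0,0,-0.02],[0,0,-0.03],[0,0,-0.03],[0,0,-0.02],[0,0,-0.01],[0,0,0]], "spin": [0,0,0,0,0,0]}}

```text
time: 5.6
tool_pos: [534.9, -115.2, 20.7]
tcp_rot: [-180.0, -0.0, 146.3]
ft_force: [0.0, 0.7, 0.2]
finger_gap: 29.6
grip_force: 0.0
```

Emit:
{"fn": "step_arm", "kwargs": {"delta_pos": [[0,0,-0.01],[0,0,-0.01],[0,0,0]], "spin": [0,0,0]}}

```text
time: 5.98
tool_pos: [534.9, -115.2, 16.7]
tcp_rot: [-180.0, -0.0, 146.3]
ft_force: [-0.5, 1.4, -0.8]
finger_gap: 29.8
grip_force: 0.0
```

Emit:
{"fn": "step_arm", "kwargs": {"delta_pos": [[0,0,0],[0,0,0],[0,0,0],[0,0,0]], "spin": [0,0,0,0], "gripper": -1, "squeeze": 60}}

```text
time: 6.48
tool_pos: [535.3, -115.3, 17.1]
tcp_rot: [180.0, 0.0, 146.3]
ft_force: [-0.0, 1.0, 2.9]
finger_gap: 9.9
grip_force: 59.6
```

Emit:
{"fn": "step_arm", "kwargs": {"delta_pos": [[0,0,0.05],[0,0,0.2],[0,0,0.25],[0,0,0.25],[-0.05,0.2,0],[-0.05,0.25,0],[-0.05,0.2,0],[0,0.05,0]], "spin": [0,0,0,0,0,0,0,0]}}

```text
time: 7.48
tool_pos: [504.2, 26.9, 167.3]
tcp_rot: [180.0, -0.0, 146.4]
ft_force: [0.9, -0.7, -1.1]
finger_gap: 10.1
grip_force: 59.2
```

Emit:
{"fn": "step_arm", "kwargs": {"delta_pos": [[0,0,0],[0,0,0]], "spin": [0,0]}}

```text
time: 7.72
tool_pos: [505.2, 23.8, 167.0]
tcp_rot: [-180.0, 0.0, 146.2]
ft_force: [0.4, 0.1, -1.3]
finger_gap: 9.7
grip_force: 59.2
```

Run:
```python
from h import *
s=snap('wrist'); q=r.sense(); print(q['time'],q['tool_pos'],q['finger_gap'],q['grip_force'],q['ft_force'],q['wrist_torque'])
u,v=map(int,proj(s,[485,98,95])); print(u,v)
cv2.imwrite('pics/w2.png',s['pixels'][:, :])
x0,y0=max(u-70,0),max(v-70,0); print(x0,y0)
for t in(90,120,150,180):
    pass
```

```text
7.775 [505.22251664  23.70105929 166.88585091] 9.553222865774929 59.163363575935364 [ 0.39838091 -1.1726251  -0.59589174] [0.00518995 0.03827298 0.0223038 ]
395 123
325 53
```

View pics/w2.png

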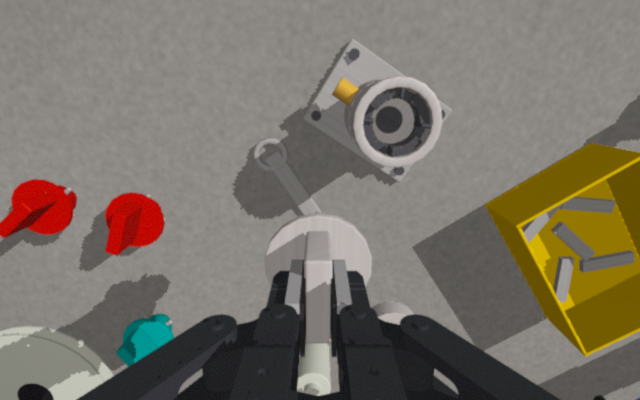

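The plug is held, its flange at (318,262). The housing mouth is at about (396,122). I'll fit the rim and the held flange, and enlarge the mouth.

Run:
```python
from h import *
s=snap('wrist'); im=s['pixels']; g=cv2.cvtColor(im,6)
c=g[70:175,340:450]; big=cv2.resize(c,None,fx=6,fy=6,interpolation=cv2.INTER_CUBIC)
print(g[122,345:450:3])
print(g[70:175:3,396])
# rim outer/inner radial edges by projecting guess
def pts(cen,rad,z,sign,tol):
    out=[]
    for a in np.radians(np.arange(0,360,4)):
        rr=np.arange(rad-tol,rad+tol,.25)
        uv=np.array([proj(s,[cen[0]+x*np.cos(a),cen[1]+x*np.sin(a),z]) for x in rr],np.float32)
        if uv[:,1].max()>285: continue
        pr=cv2.remap(g,uv[:,0][None],uv[:,1][None],cv2.INTER_LINEAR)[0].astype(float)
        d=cv2.GaussianBlur(np.gradient(pr)[None],(0,0),2)[0]*sign; i=d.argmax()
        if d[i]>1.2: out.append([cen[0]+rr[i]*np.cos(a),cen[1]+rr[i]*np.sin(a)])
    return np.array(out)
from scipy.optimize import least_squares
def fit(cen,rad,z,sign,tol=5):
    for _ in range(3):
        P=pts(cen,rad,z,sign,tol); f=least_squares(lambda q:np.hypot(*(P-q[:2]).T)-q[2],[*cen,rad],loss='soft_l1',f_scale=.5); cen=f.x[:2]
    print(z,len(P),f.x.round(2),np.median(abs(f.fun)))
fit((486,97),23,95,1); fit((486,97),30,95,-1)
q=r.sense();print(q['tool_pos']); fit(q['tool_pos'][:2],26,q['tool_pos'][2]-17+35,-1)
cv2.imwrite('pics/c5.png',cv2.resize(im[70:175,340:450],None,fx=5.5,fy=5.5,interpolation=cv2.INTER_CUBIC))
```

```text
[ 88  93  85 145 180 186 136  57  56  72 100  53  52  50  51  50  50  51
  51 104 126 123 125  69  32  71  73  53  55 105 174 181 187 137 138]
[169 163 168 193 184 168  59  52  52  64 125 126 122  56  53  53  52  53
  48  52  82 124 126 123  97  57  83  77  76 154 190 180 153  76  81]
95 90 [485.5   99.63  22.72] 0.046029243484143834
95 90 [485.63  99.46  29.2 ] 0.1928346568903443
[505.21080952  23.71185032 166.8497756 ]
184.84977559684214 48 [504.59  23.92  25.06] 0.1620496521340815
```

View pics/c5.png

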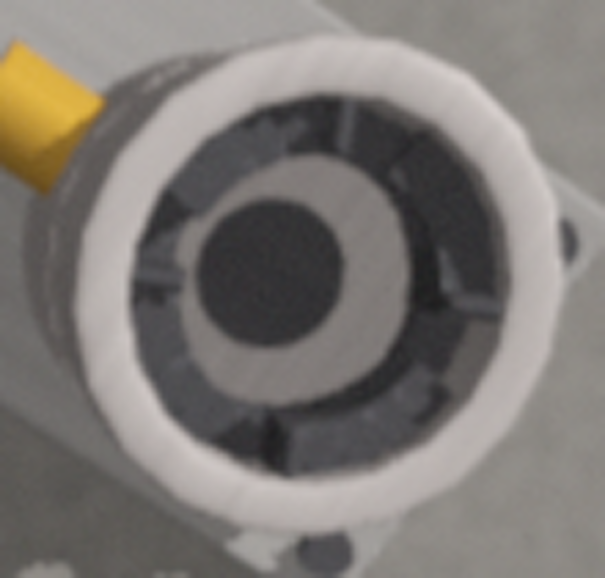

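The rim fit gives the mouth centre at (485.6,99.6), and the held flange is at (504.6,23.9). The thread ring is visible, but its gaps are too unclear to trust, so I'll find them by feel. Moving over the mouth now.

Emit:
{"fn": "step_arm", "kwargs": {"delta_pos": [[-0.0485,0.19,0],[-0.048,0.1885,0],[0,0,0],[0,0,-0.15],[0,0,-0.1],[0,0,-0.05],[0,0,0],[0,0,0]], "spin": [0,0,0,0,0,0,0,0]}}

```text
time: 8.82
tool_pos: [486.5, 100.2, 107.9]
tcp_rot: [180.0, 0.1, 146.3]
ft_force: [0.5, -0.4, -0.7]
finger_gap: 10.0
grip_force: 59.2
```

Emit:
{"fn": "step_arm", "kwargs": {"delta_pos": [[0,0,-0.01],[0,0,-0.01],[0,0,-0.01],[0,0,0],[0,0,0]], "spin": [0,0,0,0,0]}}

```text
time: 9.45
tool_pos: [485.7, 100.5, 100.9]
tcp_rot: [-180.0, -0.0, 146.3]
ft_force: [-0.2, 0.2, -1.8]
finger_gap: 9.4
grip_force: 59.2
```

```bash
cat > st.py <<'E'
from h import *
q=r.sense(); print(q['time'],q['tool_pos'].round(2),q['tcp_rot'].round(2),q['ft_force'].round(1),q['wrist_torque'].round(3),q['finger_gap'])
E
python3 st.py
```

```text
9.45 [485.69 100.54 100.88] [-180.    -0.   146.3] [-0.2  0.2 -1.8] [-0.026  0.004 -0.008] 9.375522614755429
```

Emit:
{"fn": "step_arm", "kwargs": {"delta_pos": [[0,-0.005,0],[0,0,-0.01],[0,0,-0.01],[0,0,0],[0,0,0]], "spin": [0,0,0,0,0]}}

```text
time: 10.07
tool_pos: [486.4, 99.7, 98.0]
tcp_rot: [179.9, 0.1, 146.3]
ft_force: [-2.2, 0.4, 5.6]
finger_gap: 10.1
grip_force: 60.3
```

Emit:
{"fn": "step_arm", "kwargs": {"delta_pos": [[0,0,-0.005],[0,0,0],[0,0,0]], "spin": [0,0,0]}}

```text
time: 10.45
tool_pos: [486.8, 99.7, 97.5]
tcp_rot: [179.9, 0.1, 146.3]
ft_force: [-2.8, 0.4, 9.7]
finger_gap: 9.9
grip_force: 60.7
```

```bash
python3 st.py
```

```text
10.45 [486.82  99.69  97.54] [1.7991e+02 1.1000e-01 1.4630e+02] [-2.8  0.4  9.7] [0.044 0.404 0.083] 9.880092470287588
```

Emit:
{"fn": "step_arm", "kwargs": {"delta_pos": [[0,0,0.002],[0,0,0],[0,0,0],[0,0,0]], "spin": [0.01,0.01,0.01,0]}}

```text
time: 10.95
tool_pos: [486.1, 99.8, 96.8]
tcp_rot: [179.9, 0.0, 151.7]
ft_force: [-0.3, 1.9, 2.2]
finger_gap: 9.7
grip_force: 59.7
```

```bash
python3 st.py
```

```text
10.95 [486.15  99.76  96.83] [1.7995e+02 4.0000e-02 1.5169e+02] [-0.3  1.9  2.2] [0.301 0.066 0.065] 9.65504353883103
```

Emit:
{"fn": "step_arm", "kwargs": {"delta_pos": [[0,0,-0.005],[0,0,0],[0,0,0]], "spin": [0,0,0]}}

```text
time: 11.32
tool_pos: [485.7, 99.8, 95.2]
tcp_rot: [180.0, -0.0, 151.7]
ft_force: [0.6, 3.6, 1.1]
finger_gap: 9.8
grip_force: 59.5
```

```bash
python3 st.py
```

```text
11.325 [485.72  99.84  95.17] [ 1.7997e+02 -1.0000e-02  1.5169e+02] [0.6 3.6 1.1] [ 0.837 -0.107  0.088] 9.841618649572528
```

Emit:
{"fn": "step_arm", "kwargs": {"delta_pos": [[0,0.003,0],[0,0,-0.005],[0,0,0],[0,0,0]], "spin": [0,0,0,0]}}

```text
time: 11.82
tool_pos: [485.9, 100.1, 94.9]
tcp_rot: [180.0, 0.0, 151.7]
ft_force: [-2.7, 2.5, 7.4]
finger_gap: 9.8
grip_force: 60.3
```

```bash
python3 st.py
```

```text
11.825 [485.85 100.06  94.94] [1.8000e+02 2.0000e-02 1.5169e+02] [-2.7  2.5  7.4] [0.462 0.448 0.078] 9.815495838106932
```

Emit:
{"fn": "step_arm", "kwargs": {"delta_pos": [[0,0,0.002],[0,0,0],[0,0,0],[0,0,0]], "spin": [0.01,0.01,0.01,0.005]}}

```text
time: 12.32
tool_pos: [486.0, 99.7, 95.0]
tcp_rot: [-180.0, 0.0, 158.1]
ft_force: [-0.8, 0.6, 4.4]
finger_gap: 9.6
grip_force: 60.1
```

```bash
python3 st.py
```

```text
12.325 [486.02  99.67  94.98] [-1.7997e+02  5.0000e-02  1.5807e+02] [-0.8  0.6  4.4] [ 0.051  0.141 -0.05 ] 9.570060922235815
```

Emit:
{"fn": "step_arm", "kwargs": {"delta_pos": [[0,0,0],[0,0,0],[0,0,0],[0,0,0]], "spin": [0.01,0.01,0.01,0.01]}}

```text
time: 12.82
tool_pos: [486.0, 99.6, 95.0]
tcp_rot: [-180.0, 0.0, 165.3]
ft_force: [0.8, -0.0, 4.9]
finger_gap: 9.9
grip_force: 60.1
```

```bash
python3 st.py
```

```text
12.825 [486.04  99.64  94.96] [-1.7997e+02  4.0000e-02  1.6529e+02] [ 0.8 -0.   4.9] [-0.03   0.053 -0.006] 9.863454682137334
```

Emit:
{"fn": "step_arm", "kwargs": {"delta_pos": [[0,0,0],[0,0,0],[0,0,0],[0,0,0]], "spin": [0.01,0.01,0.01,0.01]}}

```text
time: 13.32
tool_pos: [486.1, 99.6, 95.0]
tcp_rot: [-180.0, 0.0, 172.5]
ft_force: [-1.1, -0.4, 5.4]
finger_gap: 9.8
grip_force: 60.1
```

```bash
python3 st.py
```

```text
13.325 [486.07  99.59  94.97] [-1.7996e+02  4.0000e-02  1.7248e+02] [-1.1 -0.4  5.4] [-0.024  0.014 -0.045] 9.760234567051254
```

Emit:
{"fn": "step_arm", "kwargs": {"delta_pos": [[0,0,0],[0,0,0],[0,0,0],[0,0,0]], "spin": [0.01,0.01,0.01,0.01]}}

```text
time: 13.82
tool_pos: [486.1, 99.6, 95.0]
tcp_rot: [-180.0, 0.0, 179.7]
ft_force: [-0.8, -0.6, 5.2]
finger_gap: 9.5
grip_force: 60.1
```

```bash
python3 st.py
```

```text
13.825 [486.06  99.64  94.97] [-1.7996e+02  4.0000e-02  1.7968e+02] [-0.8 -0.6  5.2] [-0.066  0.09   0.007] 9.47068956464419
```

Emit:
{"fn": "step_arm", "kwargs": {"delta_pos": [[0,0,0],[0,0,0],[0,0,0],[0,0,0]], "spin": [0.01,0.01,0.01,0.01]}}

```text
time: 14.32
tool_pos: [486.1, 99.6, 95.0]
tcp_rot: [-180.0, 0.0, -173.1]
ft_force: [0.1, 1.0, 5.6]
finger_gap: 9.6
grip_force: 60.1
```

```bash
python3 st.py
```

```text
14.325 [486.11  99.63  94.98] [-1.7995e+02  4.0000e-02 -1.7312e+02] [0.1 1.  5.6] [-0.038  0.022 -0.023] 9.595618283447955
```

Emit:
{"fn": "step_arm", "kwargs": {"delta_pos": [[0,0,0],[0,0,0],[0,0,0],[0,0,0]], "spin": [0.01,0.01,0.01,0.01]}}

```text
time: 14.82
tool_pos: [486.1, 99.7, 95.0]
tcp_rot: [-180.0, 0.0, -165.9]
ft_force: [-0.1, 0.6, 4.5]
finger_gap: 9.5
grip_force: 60.1
```

```bash
python3 st.py
```

```text
14.825 [486.08  99.66  94.97] [-1.7995e+02  3.0000e-02 -1.6591e+02] [-0.1  0.6  4.5] [-0.073 -0.009 -0.013] 9.48036847236276
```

Emit:
{"fn": "step_arm", "kwargs": {"delta_pos": [[0,0,0],[0,0,0],[0,0,0],[0,0,0]], "spin": [0.01,0.01,0.01,0]}}

```text
time: 15.32
tool_pos: [486.1, 99.7, 95.0]
tcp_rot: [-179.9, 0.0, -160.5]
ft_force: [-0.2, -0.1, 5.1]
finger_gap: 9.6
grip_force: 60.1
```

```bash
python3 st.py
```

```text
15.325 [486.09  99.66  94.96] [-1.7995e+02  3.0000e-02 -1.6054e+02] [-0.2 -0.1  5.1] [-0.035  0.006  0.028] 9.637774203095006
```

Emit:
{"fn": "step_arm", "kwargs": {"delta_pos": [[0,0,0],[0,0,0],[0,0,0],[0,0,0]], "spin": [0.01,0.01,0.01,0]}}

```text
time: 15.82
tool_pos: [485.6, 100.1, 94.6]
tcp_rot: [180.0, -0.0, -155.2]
ft_force: [-0.0, 0.6, 4.0]
finger_gap: 9.7
grip_force: 60.0
```

```bash
python3 st.py
```

```text
15.825 [485.57 100.11  94.55] [ 1.7999e+02 -2.0000e-02 -1.5517e+02] [-0.   0.6  4. ] [ 0.006 -0.028  0.066] 9.744096434044147
```

It's starting to drop, at yaw -155. I'll turn a little more and then follow it down.

Emit:
{"fn": "step_arm", "kwargs": {"delta_pos": [[0,0,0],[0,0,0],[0,0,0]], "spin": [0.01,0.005,0]}}

```text
time: 16.2
tool_pos: [485.4, 100.1, 94.3]
tcp_rot: [180.0, -0.0, -152.5]
ft_force: [0.2, -0.0, -0.1]
finger_gap: 9.8
grip_force: 59.5
```

```bash
python3 st.py
```

```text
16.2 [485.4  100.12  94.29] [ 1.7998e+02 -4.0000e-02 -1.5249e+02] [ 0.2 -0.  -0.1] [ 0.061 -0.123  0.055] 9.761229374716445
```

Emit:
{"fn": "step_arm", "kwargs": {"delta_pos": [[0,0,-0.005],[0,0,-0.005],[0,0,0],[0,0,0]], "spin": [0.008,0,0,0]}}

```text
time: 16.7
tool_pos: [485.6, 100.1, 92.5]
tcp_rot: [180.0, -0.0, -151.1]
ft_force: [0.1, 0.9, 0.4]
finger_gap: 9.6
grip_force: 59.4
```

```bash
python3 st.py
```

```text
16.7 [485.58 100.12  92.51] [ 1.7999e+02 -1.0000e-02 -1.5107e+02] [0.1 0.9 0.4] [ 0.077 -0.056  0.101] 9.635456322873353
```

Dropped into the gap and free. Next, down to the engaged depth (TCP about 86.2).

Emit:
{"fn": "step_arm", "kwargs": {"delta_pos": [[0,0,-0.007],[0,0,-0.007],[0,0,-0.007],[0,0,0],[0,0,0]], "spin": [0,0,0,0,0]}}

```text
time: 17.32
tool_pos: [485.5, 100.1, 88.3]
tcp_rot: [180.0, -0.0, -151.1]
ft_force: [-0.3, 0.0, -1.1]
finger_gap: 9.9
grip_force: 59.1
```

```bash
python3 st.py
```

```text
17.325 [485.53 100.06  88.26] [ 1.7999e+02 -2.0000e-02 -1.5107e+02] [-0.3  0.  -1.1] [ 0.04  -0.014  0.037] 9.859687552700318
```

Emit:
{"fn": "step_arm", "kwargs": {"delta_pos": [[0,0,-0.005],[0,0,-0.003],[0,0,0],[0,0,0]], "spin": [0,0,0,0]}}

```text
time: 17.82
tool_pos: [485.7, 100.1, 86.9]
tcp_rot: [-180.0, 0.0, -151.1]
ft_force: [-0.1, 0.3, -0.5]
finger_gap: 10.0
grip_force: 59.2
```

```bash
python3 st.py
```

```text
17.825 [485.75 100.1   86.91] [-180.      0.   -151.07] [-0.1  0.3 -0.5] [-0.015 -0.001  0.014] 9.993280581781473
```

Emit:
{"fn": "step_arm", "kwargs": {"delta_pos": [[0,0,-0.004],[0,0,-0.003],[0,0,0],[0,0,0]], "spin": [0,0,0,0]}}

```text
time: 18.32
tool_pos: [486.2, 100.2, 86.0]
tcp_rot: [-180.0, 0.1, -151.1]
ft_force: [-0.3, 0.3, 5.0]
finger_gap: 9.4
grip_force: 60.0
```

```bash
python3 st.py
```

```text
18.325 [486.18 100.15  86.  ] [-1.7998e+02  5.0000e-02 -1.5107e+02] [-0.3  0.3  5. ] [-0.027  0.204  0.049] 9.35037786035799
```

Bottomed at the engaged depth, as expected. Now clockwise, feeding down.

Emit:
{"fn": "step_arm", "kwargs": {"delta_pos": [[0,0,0],[0,0,-0.0005],[0,0,-0.0005],[0,0,-0.0005],[0,0,-0.0005],[0,0,-0.0005]], "spin": [-0.01,-0.01,-0.01,-0.01,-0.01,-0.01]}}

```text
time: 19.08
tool_pos: [486.5, 100.1, 85.6]
tcp_rot: [-180.0, 0.1, -162.0]
ft_force: [-0.9, -0.6, 6.0]
finger_gap: 9.2
grip_force: 60.2
```

```bash
python3 st.py
```

```text
19.075 [486.45 100.15  85.62] [-1.7998e+02  9.0000e-02 -1.6199e+02] [-0.9 -0.6  6. ] [-0.078  0.105 -0.037] 9.241971429684499
```

Emit:
{"fn": "step_arm", "kwargs": {"delta_pos": [[0,0,-0.0005],[0,0,-0.0005],[0,0,-0.0005],[0,0,-0.0005],[0,0,-0.0005],[0,0,-0.0005]], "spin": [-0.01,-0.01,-0.01,-0.01,-0.01,-0.01]}}

```text
time: 19.82
tool_pos: [486.3, 100.1, 84.8]
tcp_rot: [-180.0, 0.1, -172.8]
ft_force: [1.5, -0.3, 5.7]
finger_gap: 9.7
grip_force: 60.1
```

```bash
python3 st.py
```

```text
19.825 [486.3  100.07  84.83] [-1.7999e+02  7.0000e-02 -1.7279e+02] [ 1.5 -0.3  5.7] [-0.082 -0.056 -0.067] 9.703399873004363
```

Emit:
{"fn": "step_arm", "kwargs": {"delta_pos": [[0,0,-0.0005],[0,0,-0.0005],[0,0,-0.0005],[0,0,-0.0005],[0,0,-0.0005],[0,0,-0.0005]], "spin": [-0.01,-0.01,-0.01,-0.01,-0.01,-0.01]}}

```text
time: 20.58
tool_pos: [485.7, 100.1, 83.9]
tcp_rot: [180.0, 0.0, 176.4]
ft_force: [0.7, -0.8, 5.0]
finger_gap: 9.9
grip_force: 60.1
```

```bash
python3 st.py
```

```text
20.575 [485.75 100.1   83.85] [180.     0.   176.41] [ 0.7 -0.8  5. ] [-0.109 -0.118 -0.058] 9.943029868478762
```

Emit:
{"fn": "step_arm", "kwargs": {"delta_pos": [[0,0,-0.0005],[0,0,-0.0005],[0,0,-0.0005],[0,0,0]], "spin": [-0.01,-0.01,-0.01,0]}}

```text
time: 21.08
tool_pos: [485.6, 100.2, 83.5]
tcp_rot: [180.0, -0.0, 171.0]
ft_force: [1.0, -0.3, 4.9]
finger_gap: 9.4
grip_force: 60.1
```

```bash
python3 st.py
```

```text
21.075 [485.59 100.16  83.47] [ 1.8000e+02 -2.0000e-02  1.7104e+02] [ 1.  -0.3  4.9] [-0.033 -0.093 -0.085] 9.429906530338501
```

Emit:
{"fn": "step_arm", "kwargs": {"delta_pos": [[0,0,-0.0005],[0,0,-0.0005],[0,0,0],[0,0,0]], "spin": [-0.01,-0.01,0,0]}}

```text
time: 21.58
tool_pos: [485.6, 100.3, 83.3]
tcp_rot: [180.0, -0.0, 167.5]
ft_force: [1.0, 0.5, 5.8]
finger_gap: 9.5
grip_force: 60.2
```

```bash
python3 st.py
```

```text
21.575 [485.56 100.31  83.29] [ 1.7999e+02 -2.0000e-02  1.6748e+02] [1.  0.5 5.8] [ 0.136 -0.016  0.082] 9.48823441070209
```

Emit:
{"fn": "step_arm", "kwargs": {"delta_pos": [[0,0,-0.0005],[0,0,0],[0,0,0]], "spin": [-0.01,0,0]}}

```text
time: 21.95
tool_pos: [485.6, 100.3, 83.3]
tcp_rot: [180.0, -0.0, 165.7]
ft_force: [0.3, 1.1, 6.2]
finger_gap: 9.6
grip_force: 60.2
```

```bash
python3 st.py
```

```text
21.95 [485.58 100.34  83.27] [ 1.7998e+02 -2.0000e-02  1.6568e+02] [0.3 1.1 6.2] [0.078 0.031 0.162] 9.602269620495118
```

Emit:
{"fn": "step_arm", "kwargs": {"delta_pos": [[0,0,0],[0,0,0]], "spin": [-0.005,0]}}

```text
time: 22.2
tool_pos: [485.6, 100.3, 83.3]
tcp_rot: [180.0, -0.0, 164.8]
ft_force: [-0.4, 0.7, 6.1]
finger_gap: 9.7
grip_force: 60.2
```

```bash
python3 st.py
```

```text
22.2 [485.59 100.34  83.28] [ 1.7998e+02 -2.0000e-02  1.6477e+02] [-0.4  0.7  6.1] [0.079 0.019 0.169] 9.72572070517835
```

Torque is climbing at the ring's stiffness while the depth stays at the home value, so this is the firm stop. One small confirming nudge, then I'll ease off the twist and the push.

Emit:
{"fn": "step_arm", "kwargs": {"delta_pos": [[0,0,0],[0,0,0]], "spin": [-0.005,0]}}

```text
time: 22.45
tool_pos: [485.6, 100.3, 83.3]
tcp_rot: [180.0, -0.0, 163.9]
ft_force: [-0.4, -0.0, 5.7]
finger_gap: 9.8
grip_force: 60.2
```

```bash
python3 st.py
```

```text
22.45 [485.58 100.34  83.28] [ 1.7999e+02 -2.0000e-02  1.6388e+02] [-0.4 -0.   5.7] [ 0.094 -0.081  0.185] 9.844489308006262
```

Emit:
{"fn": "step_arm", "kwargs": {"delta_pos": [[0,0,0],[0,0,0],[0,0,0.002],[0,0,0]], "spin": [0.008,0.006,0,0]}}

```text
time: 22.95
tool_pos: [485.5, 100.3, 83.4]
tcp_rot: [180.0, -0.0, 166.4]
ft_force: [1.1, 1.6, 3.8]
finger_gap: 9.9
grip_force: 59.8
```

```bash
python3 st.py
python3 - <<'E'
from h import *
s=snap('wrist','w3.png'); cv2.imwrite('pics/c6.png',cv2.resize(s['pixels'][150:350,180:460],None,fx=2.5,fy=2.5)); b=snap('scene'); u,v=map(int,proj(b,[485,100,95]))
E
```

```text
22.95 [485.5  100.32  83.37] [ 1.7999e+02 -3.0000e-02  1.6642e+02] [1.1 1.6 3.8] [ 0.26  -0.194  0.07 ] 9.864456118323996
```

Emit:
{"fn": "step_arm", "kwargs": {"delta_pos": [[0,0,0],[0,0,0],[0,0,0],[0,0,0],[0,0,0]], "spin": [0,0,0,0,0], "gripper": 0}}

```text
time: 23.68
tool_pos: [485.7, 100.1, 83.6]
tcp_rot: [-180.0, -0.0, 166.5]
ft_force: [0.4, -0.4, -0.7]
finger_gap: 42.5
grip_force: 0.0
```

Emit:
{"fn": "step_arm", "kwargs": {"delta_pos": [[0,0,0.03],[0,0,0.05],[0,0,0.1],[0,0,0.2],[0,0,0.2],[0,0,0],[0,0,0]], "spin": [0,0,0,0,0,0,0]}}

```text
time: 24.55
tool_pos: [485.7, 100.1, 199.7]
tcp_rot: [180.0, 0.0, 166.5]
ft_force: [0.8, -0.9, 0.1]
finger_gap: 43.0
grip_force: 0.0
```

```bash
python3 st.py
python3 - <<'E'
from h import *
s=snap('wrist'); b=snap('scene'); u,v=map(int,proj(b,[485,100,95])); x,y=map(int,proj(s,[485,100,97])); print(x,y)
A=cv2.resize(s['pixels'][max(y-75,0):max(y-75,0)+150,x-75:x+75],(400,400),interpolation=2);B=cv2.resize(b['pixels'][v-35:v+45,u-40:u+40],(400,400),interpolation=2)
cv2.imwrite('pics/c6.png',np.hstack([A,B]))
E
```

```text
24.55 [485.72 100.1  199.73] [1.7999e+02 2.0000e-02 1.6645e+02] [ 0.8 -0.9  0.1] [ 0.022 -0.014  0.05 ] 42.994118293686896
318 194
```

View pics/c6.png

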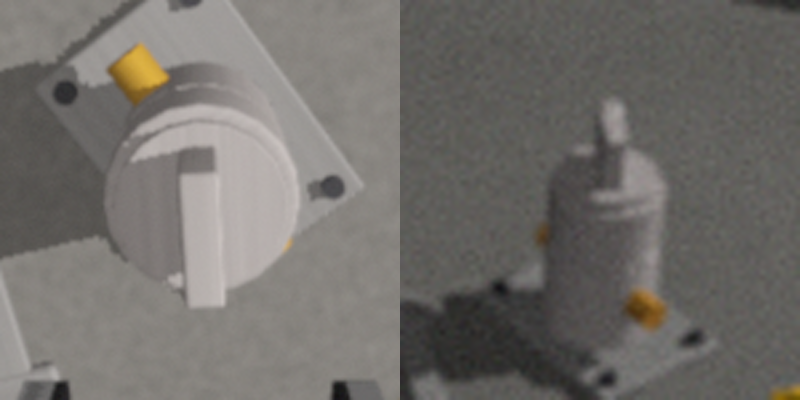

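The plug sits square and central with its flange down on the collar (left half, flange at about (200,200)), and the gripper is clear of it.

```bash
python3 -c "
from bench import r
print(r.hand_in())"
```

```text
the job is handed in; nothing more can be done
None
```

The plug is screwed home to the thread's firm stop with its flange down on the collar, released with the gripper clear, and the job was handed in at about 25 s; the judge's verdict isn't shown to me.

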